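# Hang the permit tag and hold the dead-man handle in its middle position

### The job

Hang the orange permit tag by its square eye on the peg of the grey enabling station and let go of it. Then press the station's black dead-man pad down with the fingers until its pointer stands in the green band, never pushing it on into the red, and keep it there: finish while still holding the pad in the green. Leave the blue tag and everything else on the table where it is.

Things in the scene. Friction and masses are not known exactly. Their poses are not given: they have to be found in the camera images.
- station: Grey fixed enabling station. Origin: middle of its foot, on the table; x points to its back, y to its left seen from the front, z up. Base plate 200 mm (x -120 to 80) x 260 mm (y +-130) x 25 mm high; at the back a panel (x 44 to 66, y +-120) 160 mm high. Left half (y = 70): the tag peg on the panel. Right half (y = -70): the dead-man handle, its pad pointing to the front.
- scale (a point): Middle of the green band on the scale strip, 80 mm above the table, station axes. The upright strip, 26 mm wide (y), 6 mm thick, 128 mm high, stands 54 mm to the right of the pad's middle: white at the top, green from 72 to 88 mm above the table, red below. The pointer wire shows the height of the pad's centre on it.
- peg (a point): Point on the axis of the station's steel peg, 150 mm above the table, station axes (station x 12, y 70 mm). The peg is a level round rod 8 mm thick that points out of the panel to the front (-x): from an orange collar, its face 28 mm behind this point, to a ball end 11 mm thick that ends 39 mm in front of it. Open in front and above.
- deadman (a joint): Angle of the spring-loaded dead-man handle, rad: 0 = released (0.26 above level), grows as it is pressed down, 0.50 = bottom stop. White below 0.18, green 0.18 to 0.34 (level at 0.26), red above. Springs back when let go: at the pad's middle 5 N to start, about 9 N at 0.26, 13 N at the bottom. Hinge along the station's y at station x 0, z 80 mm, 95 mm behind the pad's middle.
- handle: The dead-man handle: a steel arm with a black ribbed rubber pad at its front end, 50 mm long (along the arm) x 46 mm wide x 14 mm thick, its centre 104 mm above the table when released, 80 mm in the middle of the green. An orange pointer wire sticks out at the pad's right side, at the height of its centre. Origin on the hinge axis, station x 0, y -70, z 80 mm.
- pad_top (a point): Middle of the pad's upper face, 7 mm above its centre: the place to press. 111 mm above the table when released, 87 mm in the middle of the green (green: 79 to 95 mm). 
- orange_tag: Orange permit tag, a plate 8 mm thick (x), 44 mm wide (y), 122 mm tall (z), 60 g. Origin in the middle of its lower edge, z up; front and back alike. Solid to 58 mm, a square eye 20 mm wide from 58 to 78 mm, a crossbar to 88 mm, at the top a grip tab 26 mm wide (y), 8 mm thick, from 88 to 122 mm. Starts upright in a slot of the tag stand, its underside 15 mm above the table.
- orange_tag_eye (a point): Middle of the orange tag's square eye (20 x 20 mm), 68 mm above the tag's origin, same axes. When the tag hangs on the peg it is 6 mm below the peg's axis.
- blue_tag: Blue tag of the same shape and size, in the other slot; belongs to another machine and must stay in its stand.
- tag_stand: Fixed light wooden block 60 (x) x 146 (y) x 35 mm with two slots, at y = +43 and -43 mm, each 11 x 47 mm and 20 mm deep, open above; the tags stand upright in them, their undersides 15 mm above the table. Either tag may be in either slot. Origin: middle of its underside.
- mallet: Brown round wooden mallet lying on the table, 68 x 231 x 69 mm; bystander.
- offcut: Pale hardwood offcut lying flat, 45 x 90 x 22 mm; bystander.
- block_plane: Small grey iron block plane, 44 x 155 x 55 mm; bystander.
- masking_tape: Roll of beige masking tape lying flat, 93 mm across, 19 mm high; bystander.
Not all that is in view belongs to the job. Of the things shaped like the orange_tag, the orange one is meant.

How it is judged:
On the way, in this order (a step that is already met when the one before it is completed fails the run):
1. the orange tag hangs by its eye on the peg, let go (x of orange_tag_eye in the frame of peg between -0.03 and 0.03 m and y of orange_tag_eye in the frame of peg between -0.01 and 0.01 m and z of orange_tag_eye in the frame of peg between -0.011 and 0 m and angle between orange_tag's own z axis and vertical below 0.35 rad and contact force between orange_tag and station above 0.1 N and contact force between the fingers and orange_tag below 0.05 N), for 0.2 s.
2. with the tag hanging, the pad is pressed by the fingers into the green and kept there (value of joint deadman between 0.18 and 0.34 rad and contact force between the fingers and handle above 2 N), for 1 s.
At the end, for the whole second after the job is handed in: The orange tag hangs freely by its eye on the peg (untouched, upright within 0.35 rad), and the fingers hold the pad with more than 2 N so that the handle rests between 0.18 and 0.34 rad (green) to the end (all of step 1 and all of step 2 and velocity of joint deadman between -0.1 and 0.1 rad/s); the arm keeps its last pose, push and grip.
It fails at once if the handle is pushed into the red (value of joint deadman above 0.36 rad).
It fails at once if the blue tag is moved (distance of blue_tag from where it was at the start of the episode above 0.03 m).
It fails at once if a bystander on the table is disturbed (distance of any of mallet, offcut, block_plane, masking_tape from where it was at the start of the episode above 0.03 m).
It also fails if it takes over 51 s, if anything falls off the work surface, if the arm or the gripper's body presses on something with over 40 N, if the wrist force passes 120 N, or if a joint passes its speed limit or range.

### The arm

A 6-joint arm with a two-finger parallel gripper is mounted at the origin on a cart in front of the work surface, level with it; the furniture and walls round the work are solid. World frame = base frame: x ahead of the robot, y to its left, z up, the work surface at z = 0. Lengths are in m, angles in rad, forces in N, time in s.
With the tool pointing down it reaches from about 0.375 to 0.975 m from the base axis. Payload 3.8 kg.
Tool frame: the origin (TCP) lies midway between the tips of the shut fingers; the grasp point (between the pads) lies 19 mm behind it; z points along the fingers, y is the line along which they close (so a half turn about z gives the same grasp; the last joint's range is limited). The gripper opens to 85 mm and grips with 20 to 120 N. Pads are 22 mm wide; open, the fingers measure 114 mm over their backs; the gripper's body (76 mm by 85 mm) begins 54 mm behind the grasp point. The pads swing forward as they close: fully open they stand 13 mm farther back than shut.
Start: joints at [-1.174, 0.264, 1.604, -0, 1.274, -0.037], TCP at [0.284, -0.612, 0.199] pointing down, gripper open.
Joint ranges: [-2.63, 2.63], [-0.94, 2.18], [0.31, 2.57], [-1.31, 4.45], [0, 2.66], [-2.55, 2.55]. Speed limits (rad/s): [2.57, 2.57, 3.14, 3.14, 3.14, 3.14].

### API

Orientations are given as a rotation vector (axis times angle).
In Python, from workcell import read_state, vision, ticket gives the robot as it stands. The module is installed in compiled form; this text tells all that it offers.
- The arm moves only by the tool jog_arm, never from a script. Its arguments are lists of equal length, an entry for each row: "turn": the turn, a rotation vector about the tool's x, y, z in rad, a list of three; "delta_pos": the shift along the tool's x, y, z in m, a list of three; "gripper": the finger opening in m, from 0 to 0.0854. In form: {"turn": [[rx, ry, rz], ...], "delta_pos": [[dx, dy, dz], ...], "gripper": [gripper, ...]}. A call has 1 to 20 rows; each row shifts and turns the commanded pose from where the row before left it, along the tool's axes as they then stand; what a row does not reach is not made up. A row lasts 1/12 s, in which the tool goes at most 41.7 mm and 7.16 degrees, less where a joint would pass 70% of its speed; a pose out of reach is approached as far as the arm can. A call with a gripper value outside its range is refused whole. The fingers move at their own pace and stop on an object; "grip_force" is the grip in N (left out, the last holds). Time passes only in rows, so rows that do not move let the fingers close. It gives the time, the measured TCP pose, the force, the opening and the grip force at its end, in the units of the state.
- read_state(): the state, without advancing time (a new reading comes with each control period).
- vision.read_camera(name): name is "scene" or "top" or "wrist"; returns the picture (384x512x3 uint8, red, green, blue); there is no depth.
- vision.calibration(name): a dict with "vfov" (degrees; the focal length in pixels is half the picture's height over the tangent of half this angle, whatever the lens; pixels are square), "cx", "cy" (the principal point, pixels), "R" (3x3) and "t" (3): a world point X has camera coordinates R X + t; the wrist camera has in their place "mount" (4x4, takes a point from camera to tool coordinates, whose origin is the TCP and whose axes are the flange's). Camera axes: x right, y down, z forward; pixel columns grow to the right and rows downward; lengths in m; the calibration is good to about 2 mm. The wrist camera is an equidistant fisheye: a pixel r from the principal point sees the ray r / f radians off the axis. A picture is of the moment at which its call begins: read the wrist's pose just before it. calibration takes no time and is no camera call.
- ticket.finish_job(): hands the job in; it is judged then, once.
The state is a dict: "time": time; "q": joint angles; "joint_vel": joint speeds; "joint_torque": joint torques, N m; "tool_pos": TCP position; "tcp_rot": TCP orientation; "wrist_force": force on the tool from outside, world axes, zero at the start; "torque": the same for the moment, N m; "width": opening from 0.0 (shut) to 1.0 (fully open); "grip_force": force on a finger pad.
Only numpy, scipy, OpenCV 4.12 (cv2) and the standard library are available. Lean on these libraries where they do the work, as an engineer would, in place of code of your own. Each camera call takes 0.05 s, during which the arm holds its last target. There are 200 camera calls.

## Working session

There is one attempt and no reset: what is moved stays moved. The work goes in short steps, Python scripts to look and compute and a tool call to move; the robot and the scene stay as the last step left them, time stands still between calls to the robot, and variables do not carry over. Pictures are saved under pics/ and viewed, at most 10 in all, crops included, and the job is handed in when it is done.

Besides the shell and the picture viewer there is one more tool, called after "Request:" as name(argument=value, ...), one argument or row to a line, values as JSON. jog_arm: Moves the arm, as the interface text tells. Its arguments: {"type":"object","properties":{"turn":{"type":"array","items":{"type":"array","items":{"type":"number"}}},"delta_pos":{"type":"array","items":{"type":"array","items":{"type":"number"}}},"gripper":{"type":"array","items":{"type":"number"}},"grip_force":{"type":"number"}},"required":["turn","delta_pos","gripper"]}

```bash
mkdir -p pics; cat > h.py <<'E'
import numpy as np, cv2
from scipy.spatial.transform import Rotation as Rn
from workcell import read_state, vision, ticket
def cam(n):
    s=read_state(); im=vision.read_camera(n); c=vision.calibration(n)
    c['f']=192/np.tan(np.radians(c['vfov'])/2)
    if n=='wrist':
        T=np.eye(4); T[:3,:3]=Rn.from_rotvec(s['tcp_rot']).as_matrix(); T[:3,3]=s['tool_pos']
        c['M']=T@np.array(c['mount'])
    return im,c
def ray(c,u,v,wrist=False):
    x=np.array([u-c['cx'],v-c['cy']])
    if 'M' in c:
        r=np.hypot(*x); th=r/c['f']; d=np.r_[x/max(r,1e-9)*np.sin(th),np.cos(th)]
        return c['M'][:3,3],c['M'][:3,:3]@d
    R=np.array(c['R']);t=np.array(c['t']); d=R.T@np.r_[x/c['f'],1]
    return -R.T@t,d/np.linalg.norm(d)
def plane(c,u,v,z):
    o,d=ray(c,u,v); return o+d*(z-o[2])/d[2]
def proj(c,X):
    X=np.array(X,float)
    if 'M' in c:
        p=np.linalg.inv(c['M'])@np.r_[X,1]; p=p[:3]; r=np.hypot(p[0],p[1]); th=np.arctan2(r,p[2])
        return np.r_[c['cx'],c['cy']]+c['f']*th*p[:2]/r
    p=np.array(c['R'])@X+c['t']; return np.r_[c['cx'],c['cy']]+c['f']*p[:2]/p[2]
def tri(rs):
    A=sum(np.eye(3)-np.outer(d,d) for o,d in rs); b=sum((np.eye(3)-np.outer(d,d))@o for o,d in rs)
    X=np.linalg.solve(A,b); return X,[np.linalg.norm((np.eye(3)-np.outer(d,d))@(X-o)) for o,d in rs]
def save(n,im): cv2.imwrite('pics/'+n,im[:,:,::-1])
E
python3 - <<'E'
from h import *
ims=[]
for n in ['scene','top']:
    im,c=cam(n); np.save(n+'.npy',im); save(n+'.png',cv2.resize(im,(800,600),interpolation=cv2.INTER_CUBIC))
    o,d=ray(c,c['cx'],c['cy']); print(n,o,d,c['f'])
print(read_state())
E
```

```text
scene [-0.14438109  0.62209607  0.89241796] [ 0.62609261 -0.41743325 -0.65860271] 354.78790281348137
top [0.51777935 0.12585049 1.17648653] [ 0.07386211  0.01659339 -0.99713041] 367.8191618269968
{'time': 0.1, 'q': array([-1.17388928e+00,  2.64686307e-01,  1.60528190e+00,  2.88489970e-06,
        1.27371276e+00, -3.69384661e-02]), 'joint_vel': array([-0.0006465 , -0.00163068, -0.00492059,  0.00120497,  0.00207777,
       -0.00081774]), 'joint_torque': array([ 1.52594935e-04, -5.16704929e+01, -3.68590987e+01, -6.94760320e-05,
        6.26941779e-03, -1.45292375e-05]), 'tool_pos': array([ 0.28342894, -0.6117801 ,  0.19735688]), 'tcp_rot': array([-3.06596079e+00, -6.75707293e-01,  5.82578715e-04]), 'wrist_force': array([ 0.10115539, -0.32265853, -0.08165651]), 'torque': array([-0.01832584, -0.02916839, -0.02928654]), 'grip_force': 0.0, 'width': 0.9979990342828291}
```

View pics/scene.png

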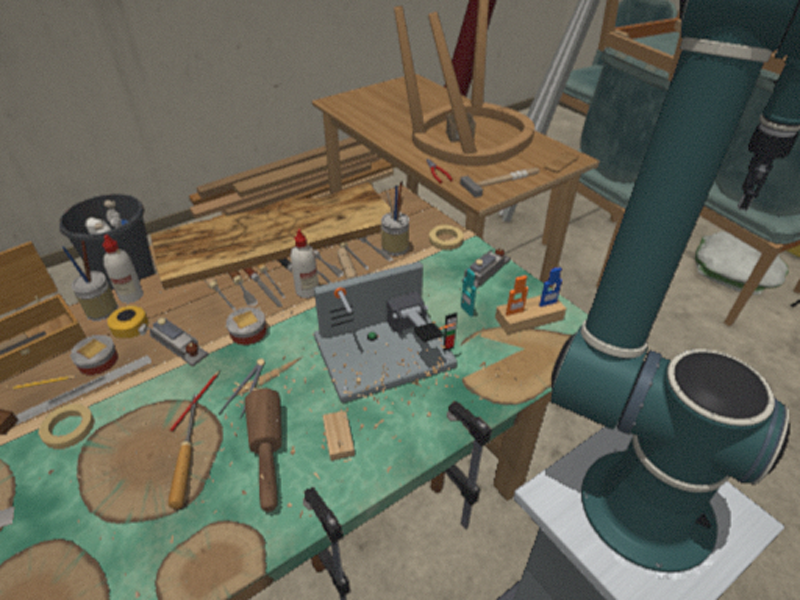

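View pics/top.png

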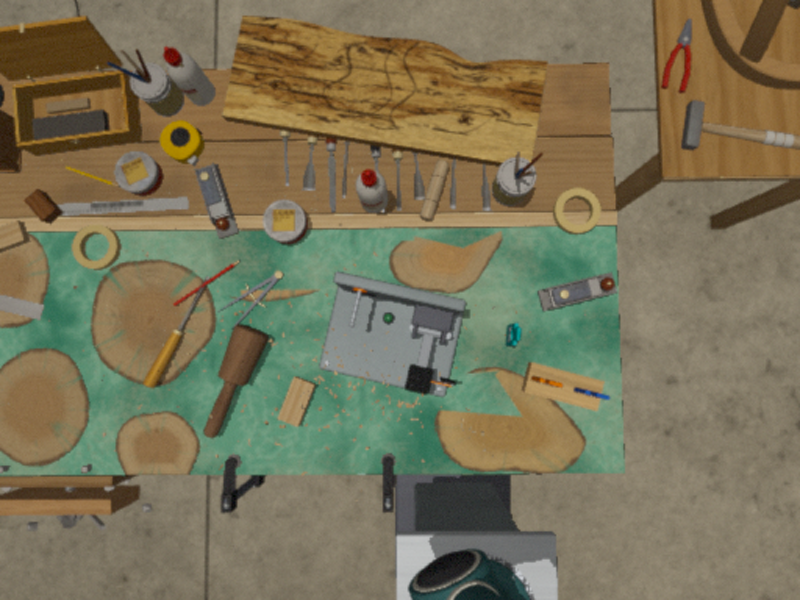

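Top picture: orange tag about (545,381) and blue tag (592,394) in the wooden stand. A teal look-alike stands at (513,334). The station is at (395,335), with its orange collar/peg at (356,300) and pad at (420,378). In the scene picture the orange tag is at (517,295), blue (551,288) and teal (469,293). I choose the orange one in the stand and check it in close crops.

```bash
python3 - <<'E'
from h import *
t=np.load('top.npy'); s=np.load('scene.npy')
save('topc.png',cv2.resize(t[165:275,200:400],None,fx=4,fy=4,interpolation=cv2.INTER_CUBIC))
save('scenec.png',cv2.resize(s[160:260,195:370],None,fx=4.5,fy=4.5,interpolation=cv2.INTER_CUBIC))
for n,im in(('top',t),('scene',s)):
    hsv=cv2.cvtColor(im,cv2.COLOR_RGB2HSV)
    for col,lo,hi in(('orange',(5,150,120),(18,255,255)),('blue',(105,150,60),(125,255,255))):
        m=cv2.inRange(hsv,lo,hi); k,l,st,ce=cv2.connectedComponentsWithStats(m)
        for i in range(1,k):
            if st[i,4]>5 and 195<ce[i,0]<400 and 160<ce[i,1]<275: print(n,col,st[i],ce[i].round(1))
E
```

```text
top orange [226 184   8   3  13] [229.2 185. ]
top orange [345 242  15   6  46] [352.4 244.5]
top blue [371 250  19   5  27] [380.8 252. ]
scene orange [324 177  14  25 149] [330.7 188.5]
scene orange [214 184   7   6  17] [216.5 186.3]
scene blue [346 172  13  24 123] [352.5 182. ]
```

View pics/topc.png

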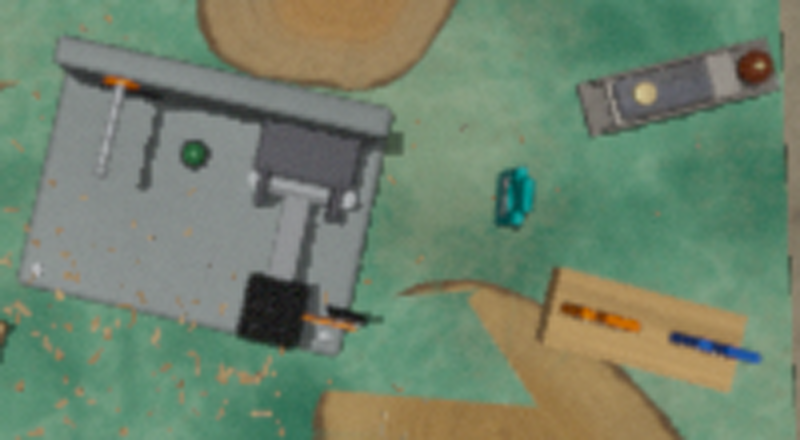

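View pics/scenec.png

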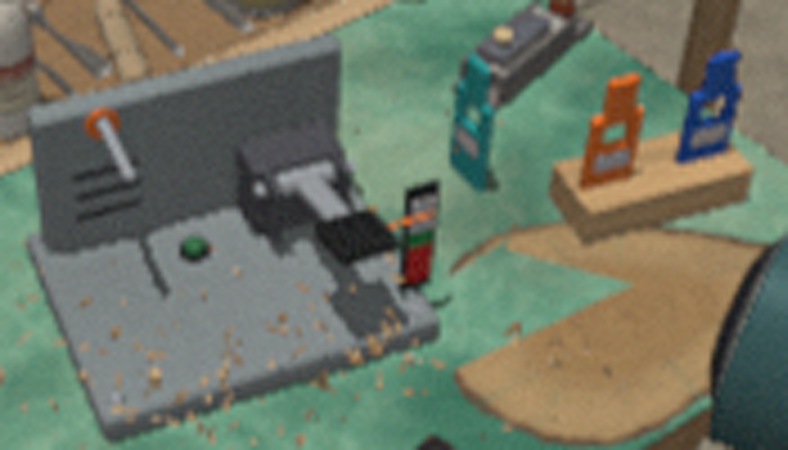

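Crops: The ball end is at topc (101,173) and scenec (129,177), the collar at (122,83) and (101,124), and the pad at (275,308) and (358,237). The orange tag in the stand shows its eye in scenec at about (617,135). The blue tag is right of it and the teal one stands free, so the choice is confirmed.

```bash
python3 - <<'E'
from h import *
ct=vision.calibration('top');cs=vision.calibration('scene')
for c in(ct,cs): c['f']=192/np.tan(np.radians(c['vfov'])/2)
T=lambda x,y:(200+(x+.5)/4-.5,165+(y+.5)/4-.5)
S=lambda x,y:(195+(x+.5)/4.5-.5,160+(y+.5)/4.5-.5)
def both(n,a,b):
    X,e=tri([ray(ct,*T(*a)),ray(cs,*S(*b))]); print(n,X.round(4),np.round(e,4)); return X
b=both('ball',(101,173),(129,177)); k=both('collar',(122,83),(101,124))
print('peg yaw',np.degrees(np.arctan2(*(k-b)[[1,0]])))
both('pad c',(275,310),(356,237))
both('panel TL',(62,40),(32,112));both('panel TR',(391,110),(337,40))
both('base FL',(22,283),(110,432));both('base FR',(337,354),(437,330))
A=plane(ct,*T(62,40),.16);B=plane(ct,*T(391,110),.16);d=A-B
print('panel edge',A,B,np.linalg.norm(d),'yaw',np.degrees(np.arctan2(-d[0],d[1])))
A=plane(ct,*T(22,283),.025);B=plane(ct,*T(337,354),.025);d=A-B
print('base edge',A,B,np.linalg.norm(d),'yaw',np.degrees(np.arctan2(-d[0],d[1])))
q=[plane(ct,*T(*p),.035) for p in((561,268),(747,315),(733,391),(543,342))]
print('stand',np.round(q,4),np.mean(q,0)); d=q[0]-q[1]; print(np.linalg.norm(d),np.degrees(np.arctan2(-d[0],d[1])))
for p in((563,308),(638,327)): print('tag',[plane(ct,*T(*p),z).round(4) for z in(.1,.137)])
for p in((608,76),(641,76)): print('tagtop scene z.137',plane(cs,*S(*p),.137))
for p in((590,185),(632,177)): print('tag at stand',plane(cs,*S(*p),.035))
for p in((670,337),(760,357)): print('blue',[plane(ct,*T(*p),z).round(4) for z in(.1,.137)])
E
```

```text
ball [0.5628 0.232  0.1491] [0.0006 0.0006]
collar [0.6262 0.2171 0.145 ] [0.0003 0.0003]
peg yaw -13.166438967037799
pad c [0.4641 0.1101 0.1018] [0.0002 0.0002]
panel TL [0.6551 0.2573 0.156 ] [0.0007 0.0007]
panel TR [0.6032 0.0262 0.1499] [0.0025 0.0025]
base FL [0.4816 0.3077 0.0109] [0.0006 0.0006]
base FR [0.4249 0.0605 0.0091] [0.0004 0.0004]
panel edge [0.65497383 0.2574133  0.16      ] [0.60390876 0.029201   0.16      ] 0.23385571274864123 yaw -12.61281017203351
base edge [0.48244208 0.3060514  0.025     ] [0.42595451 0.06114768 0.025     ] 0.25133380418277135 yaw -12.988248489584272
stand [[ 0.4913 -0.1113  0.035 ]
 [ 0.4544 -0.2525  0.035 ]
 [ 0.3969 -0.2399  0.035 ]
 [ 0.4349 -0.0962  0.035 ]] [ 0.44435949 -0.17497907  0.035     ]
0.14584210517711743 -14.647807605091687
tag [array([ 0.4639, -0.0986,  0.1   ]), array([ 0.4658, -0.0909,  0.137 ])]
tag [array([ 0.4499, -0.1523,  0.1   ]), array([ 0.4523, -0.1427,  0.137 ])]
tagtop scene z.137 [ 0.46336781 -0.12434507  0.137     ]
tagtop scene z.137 [ 0.44924465 -0.14432029  0.137     ]
tag at stand [ 0.4559703  -0.11787691  0.035     ]
tag at stand [ 0.44373506 -0.15125292  0.035     ]
blue [array([ 0.4426, -0.1751,  0.1   ]), array([ 0.4452, -0.1647,  0.137 ])]
blue [array([ 0.4279, -0.2392,  0.1   ]), array([ 0.431 , -0.2267,  0.137 ])]
```

Request:
jog_arm(
  turn=[
    [0,0,-0.11],
    [0,0,-0.11],
    [0,0,-0.11],
    [0,0,-0.11],
    [0,0,-0.11],
    [0,0,-0.11],
    [0,0,-0.11],
    [0,0,-0.11],
  ],
  delta_pos=[
    [0,0,-0.005],
    [0,0,-0.005],
    [0,0,-0.005],
    [0,0,-0.005],
    [0,0,-0.005],
    [0,0,-0.005],
    [0,0,-0.005],
    [0,0,-0.005],
  ],
  gripper=[0.085,0.085,0.085,0.085,0.085,0.085,0.085,0.085],
  grip_force=30,
)

```text
time: 0.77
tool_pos: [0.2835, -0.6121, 0.238]
tcp_rot: [-2.482, -1.924, -0.001]
wrist_force: [-0.1, 0.1, 0.6]
width: 0.995
grip_force: 0.0
```

Request:
jog_arm(
  turn=[
    [0,0,0],
    [0,0,0],
    [0,0,0],
    [0,0,0],
    [0,0,0],
    [0,0,0],
    [0,0,0],
    [0,0,0],
    [0,0,0],
    [0,0,0],
    [0,0,0],
    [0,0,0],
    [0,0,0],
    [0,0,0],
    [0,0,0],
    [0,0,0],
    [0,0,0],
  ],
  delta_pos=[
    [0.015,0.0015,0],
    [0.034,0.003,0],
    [0.034,0.003,0],
    [0.034,0.003,0],
    [0.034,0.003,0],
    [0.034,0.003,0],
    [0.034,0.003,0],
    [0.034,0.003,0],
    [0.034,0.003,0],
    [0.034,0.003,0],
    [0.034,0.003,0],
    [0.034,0.003,0],
    [0.034,0.003,0],
    [0.034,0.003,0],
    [0.034,0.003,0],
    [0.015,0.0018,0],
    [0,0,0],
  ],
  gripper=[0.085,0.085,0.085,0.085,0.085,0.085,0.085,0.085,0.085,0.085,0.085,0.085,0.085,0.085,0.085,0.085,0.085],
)

```text
time: 2.18
tool_pos: [0.4562, -0.1309, 0.2379]
tcp_rot: [-2.484, -1.92, -0.001]
wrist_force: [-0.2, 0.0, -0.4]
width: 1.0
grip_force: 0.0
```

```bash
python3 - <<'E'
from h import *
im,c=cam('wrist'); np.save('w1.npy',im); save('w1.png',cv2.resize(im,(800,600),interpolation=cv2.INTER_CUBIC))
s=read_state();R=Rn.from_rotvec(s['tcp_rot']).as_matrix();print(s['time'],s['tool_pos'],R.round(3),s['q'].round(2))
print(proj(c,[.4553,-.1334,.137])*800/512, proj(c,s['tool_pos'])*800/512,c['f'])
E
```

```text
2.2333 [ 0.45575649 -0.13261686  0.23797928] [[ 0.252  0.968 -0.001]
 [ 0.968 -0.252  0.   ]
 [ 0.    -0.001 -1.   ]] [-0.34 -0.15  1.96  0.    1.32 -0.08]
[402.88833734 290.70592282] [402.92459819 356.65319734] 297.3186396354542
```

View pics/w1.png

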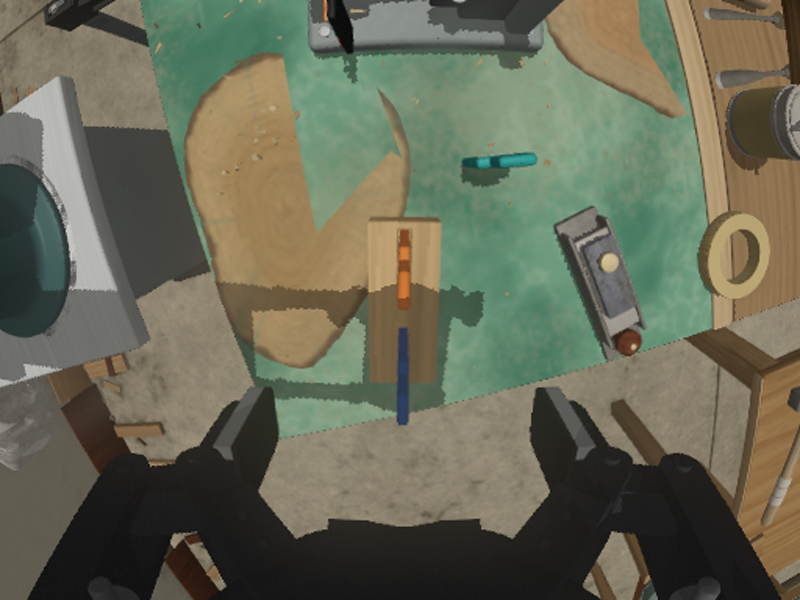

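The wrist view shows the orange tag at (404,230–310), where the top/scene estimate predicted it. The blue tag is next, at (404,330–420). I check it with numbers.

```bash
python3 - <<'E'
from h import *
im=np.load('w1.npy'); c=cam('wrist')[1]
m=cv2.inRange(cv2.cvtColor(im,cv2.COLOR_RGB2HSV),(5,150,80),(18,255,255))[130:220,230:290]
ys,xs=np.where(m);ys+=130;xs+=230
for v in range(ys.min(),ys.max()+1):
    k=xs[ys==v]; 
    if len(k): print(v,k.min(),k.max(),end=' | ')
a=np.radians(-14.65); X=np.r_[np.cos(a),np.sin(a),0];Y=np.r_[-np.sin(a),np.cos(a),0]
P=np.r_[.4553,-.1334,0]
for x,y,z in((0,22,103),(0,22,35),(0,13,137),(0,-13,137),(0,-22,103),(4,0,137),(-4,0,137)): print((x,y,z),proj(c,P+X*x/1e3+Y*y/1e3+[0,0,z/1e3]).round(1))
ct=vision.calibration('top');cs=vision.calibration('scene')
for q in (ct,cs): q['f']=192/np.tan(np.radians(q['vfov'])/2)
# tab top middle: scene + wrist
print(tri([ray(cs,195+(625)/4.5-.5,160+76/4.5-.5),ray(c,258.3,*[proj(c,P+[0,0,.137])[1]])]))
E
```

```text
147 257 260 | 148 256 260 | 149 256 261 | 150 256 260 | 151 256 260 | 152 256 261 | 153 256 261 | 154 256 261 | 155 256 261 | 156 256 261 | 157 256 261 | 158 255 262 | 159 255 262 | 160 255 262 | 161 255 262 | 162 255 261 | 163 255 262 | 164 255 262 | 165 255 262 | 166 255 261 | 167 255 261 | 168 255 261 | 169 255 261 | 170 255 261 | 171 255 261 | 172 255 261 | 173 255 261 | 174 255 261 | 175 255 262 | 176 255 262 | 177 255 262 | 178 255 262 | 179 255 262 | 180 255 262 | 181 254 262 | 182 254 262 | 183 254 262 | 184 254 262 | 185 254 262 | 186 254 262 | 187 254 262 | 188 254 262 | 189 254 262 | 190 254 262 | 191 255 261 | 192 255 261 | 193 255 261 | 194 255 261 | 195 255 261 | 196 255 261 | 197 255 261 | (0, 22, 103) [257.9 155.4]
(0, 22, 35) [258.  145.9]
(0, 13, 137) [257.8 171. ]
(0, -13, 137) [257.8 196.8]
(0, -22, 103) [257.9 194.9]
(4, 0, 137) [261.9 184.1]
(-4, 0, 137) [253.7 184.1]
(array([ 0.45575326, -0.13328736,  0.1383095 ]), [np.float64(0.000158740527810718), np.float64(0.00015874052781075906)])
```

Request:
jog_arm(
  turn=[
    [0,0,0],
    [0,0,0],
    [0,0,0],
    [0,0,0],
    [0,0,0],
    [0,0,0],
    [0,0,0],
    [0,0,0],
    [0,0,0],
    [0,0,0],
    [0,0,0],
    [0,0,0],
    [0,0,0],
    [0,0,0],
    [0,0,0],
    [0,0,0],
  ],
  delta_pos=[
    [-0.0007,0,0.02],
    [0,0,0.03],
    [0,0,0.03],
    [0,0,0.03],
    [0,0,0.015],
    [0,0,0.007],
    [0,0,0],
    [0,0,0],
    [0,0,0],
    [0,0,0],
    [0,0,0],
    [0,0,0],
    [0,0,0],
    [0,0,0],
    [0,0,0],
    [0,0,0],
  ],
  gripper=[0.085,0.085,0.085,0.085,0.085,0.085,0.085,0,0,0,0,0,0,0,0,0],
  grip_force=30,
)

```text
time: 3.62
tool_pos: [0.456, -0.1352, 0.1066]
tcp_rot: [-2.488, -1.919, -0.0]
wrist_force: [0.2, 0.0, -0.5]
width: 0.004
grip_force: 0.0
```

```bash
python3 - <<'E'
from h import *
im,c=cam('wrist'); np.save('w2.npy',im); s=cam('scene')[0]
a=cv2.resize(im[100:384,120:400],(400,406)); b=cv2.resize(s[150:230,290:390],(400,320),interpolation=cv2.INTER_CUBIC)
o=np.zeros((406,800,3),np.uint8);o[:,:400]=a;o[:320,400:]=b; save('w2.png',o)
s=read_state();print(s['time'],s['width'],s['grip_force'],s['tool_pos'])
E
```

```text
3.7167 -0.0026655199678508475 0.0 [ 0.45590559 -0.13524152  0.10650737]
```

View pics/w2.png

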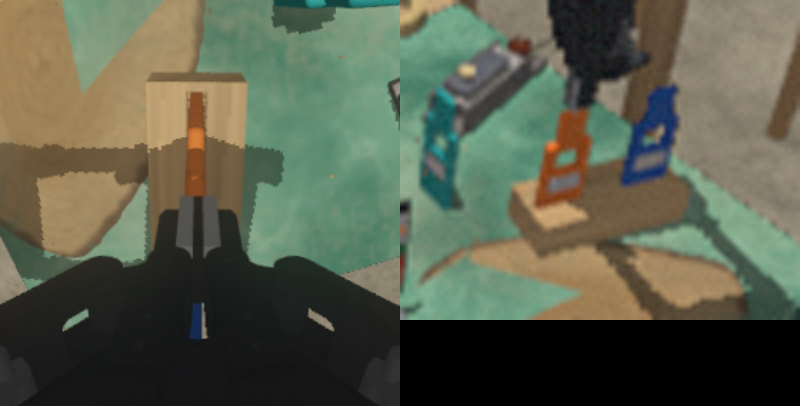

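```bash
python3 - <<'E'
from h import *
c=cam('wrist')[1]; im=np.load('w2.npy'); M=c['M']
s=read_state();R=Rn.from_rotvec(s['tcp_rot']).as_matrix();p=s['tool_pos']
q=lambda X:((proj(c,X)-[120,100])*[400/280,406/284]).round(0)
for n,o in(('tcp',(0,0,0)),('grasp',(0,0,-.019)),('tip+x',(.011,0,0)),('grasp+x',(.011,0,-.019)),('up30+x',(.011,0,-.03))): print(n,q(p+R@np.array(o)))
a=np.radians(-14.65); X=np.r_[np.cos(a),np.sin(a),0];Y=np.r_[-np.sin(a),np.cos(a),0]; P=np.r_[.4557,-.1333,0]
for y,z in((22,35),(22,103),(13,103),(13,137),(-13,137)): print(y,z,q(P+Y*y/1e3+[0,0,z/1e3]))
print(np.array(c['mount']).round(3), s['width'],s['q'])
print(im[225:300:6,257])
E
```

```text
tcp [197. 180.]
grasp [197. 198.]
tip+x [197. 157.]
grasp+x [197. 174.]
up30+x [197. 185.]
22 35 [196.  94.]
22 103 [195. 127.]
13 103 [195. 146.]
13 137 [195. 177.]
-13 137 [195. 236.]
[[ 0.    -0.951 -0.308  0.078]
 [ 1.     0.    -0.     0.   ]
 [ 0.    -0.308  0.951 -0.176]
 [ 0.     0.     0.     1.   ]] -0.002590799719510713 [-3.40750441e-01 -3.73503111e-02  2.11591955e+00  1.36482553e-05
  1.06314934e+00 -8.38049526e-02]
[[131  73  36]
 [134  74  35]
 [ 76  50  30]
 [ 43  38  31]
 [ 39  36  29]
 [ 38  34  28]
 [ 37  35  30]
 [ 33  33  27]
 [ 37  36  32]
 [ 34  35  31]
 [ 33  34  31]
 [ 30  31  28]
 [ 28  30  28]]
```

```bash
python3 - <<'E'
from h import *
a=np.load('w2.npy')[150:290,215:300]; s=cam('scene')[0][150:215,310:370]
a=np.clip(a.astype(float)*1.6,0,255).astype(np.uint8)
A=cv2.resize(a,(364,600),interpolation=cv2.INTER_CUBIC);B=cv2.resize(s,(430,466),interpolation=cv2.INTER_CUBIC)
o=np.zeros((600,800,3),np.uint8);o[:,:364]=A;o[:466,370:]=B;save('w3.png',o)
E
```

```text
(no output)
```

View pics/w3.png

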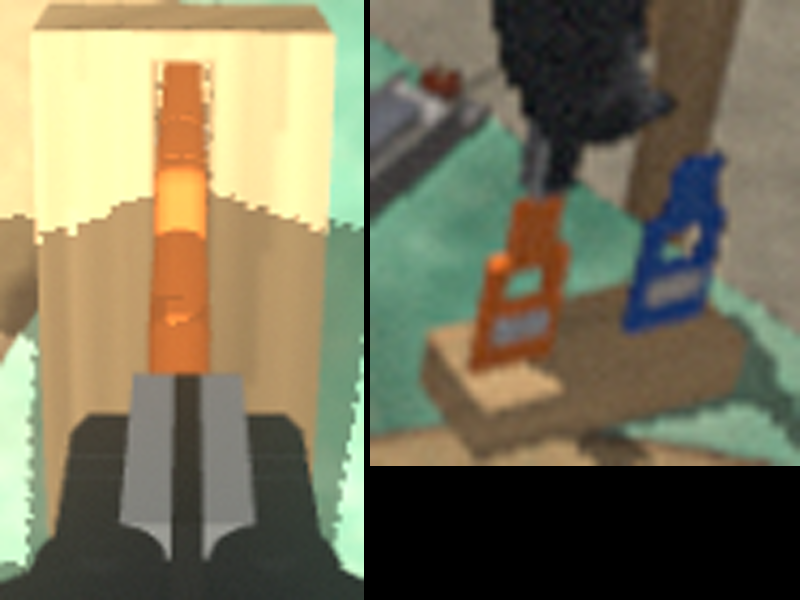

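```bash
python3 - <<'E'
from h import *
c=cam('wrist')[1]; cs=cam('scene')[1]; s=read_state()
R=Rn.from_rotvec(s['tcp_rot']).as_matrix();p=s['tool_pos']
print(proj(cs,p),proj(cs,p-[0,0,-.03]),proj(cs,[.4557,-.1333,.137]))
X,e=tri([ray(c,258.7,237.5),ray(cs,335.5,177.)]);print(X,e,'tool',R.T@(X-p))
for z in(0,-.01,-.02,-.03,-.04,-.05): print(z,[proj(c,p+R@np.array([x,0,z])).round(1)[1] for x in(.011,0,-.011)])
E
```

```text
[332.32012808 183.39744814] [333.64947122 176.57249287] [333.2958188  176.70586998]
[ 0.4547899  -0.13665543  0.13214067] [np.float64(0.005291464829432534), np.float64(0.005291464829432468)] tool [-0.00164001 -0.0007324  -0.02562401]
0 [np.float64(209.8), np.float64(225.7), np.float64(240.8)]
-0.01 [np.float64(215.7), np.float64(232.3), np.float64(248.0)]
-0.02 [np.float64(222.3), np.float64(239.5), np.float64(255.8)]
-0.03 [np.float64(229.6), np.float64(247.6), np.float64(264.4)]
-0.04 [np.float64(237.8), np.float64(256.5), np.float64(273.9)]
-0.05 [np.float64(247.0), np.float64(266.5), np.float64(284.5)]
```

```bash
python3 - <<'E'
from h import *
from scipy.optimize import fsolve
c=vision.calibration('wrist'); c['f']=192/np.tan(np.radians(c['vfov'])/2); c['M']=np.array(c['mount'])
for u,v in((535,390),(555,390),(565,460)):
    t=np.array([u,v])*.64
    for y in(.0425,):
        print(u,v,fsolve(lambda a:proj(c,[a[0],y,a[1]])-t,[0,-.03]))
E
```

```text
535 390 [ 0.00771631 -0.0480863 ]
555 390 [ 0.01736525 -0.06606287]
565 460 [ 0.00492252 -0.08219411]
```

The fingertips appear to stand about 37 mm behind the reported TCP. The wrist and scene views agree on this, and the pads shut just above the tab without touching it. I reopen and go 38 mm lower.

Request:
jog_arm(
  turn=[
    [0,0,0],
    [0,0,0],
    [0,0,0],
    [0,0,0],
    [0,0,0],
    [0,0,0],
    [0,0,0],
    [0,0,0],
    [0,0,0],
    [0,0,0],
    [0,0,0],
    [0,0,0],
    [0,0,0],
    [0,0,0],
    [0,0,0],
    [0,0,0],
    [0,0,0],
    [0,0,0],
  ],
  delta_pos=[
    [0.0015,0,0],
    [0,0,0],
    [0,0,0],
    [0,0,0],
    [0,0,0],
    [0,0,0.01],
    [0,0,0.01],
    [0,0,0.01],
    [0,0,0.008],
    [0,0,0],
    [0,0,0],
    [0,0,0],
    [0,0,0],
    [0,0,0],
    [0,0,0],
    [0,0,0],
    [0,0,0],
    [0,0,0],
  ],
  gripper=[0.06,0.06,0.06,0.06,0.06,0.06,0.06,0.06,0.06,0.06,0,0,0,0,0,0,0,0],
  grip_force=30,
)

```text
time: 5.42
tool_pos: [0.4568, -0.134, 0.0692]
tcp_rot: [2.487, 1.918, 0.001]
wrist_force: [0.1, 0.2, 5.2]
width: 0.086
grip_force: 35.1
```

Request:
jog_arm(
  turn=[
    [0,0,0],
    [0,0,0],
    [0,0,0],
    [0,0,0],
    [0,0,0],
    [0,0,-0.029],
    [0,0,0],
  ],
  delta_pos=[
    [0,0,-0.005],
    [0,0,-0.02],
    [0,0,-0.03],
    [0,0,-0.035],
    [0,0,-0.035],
    [0,0,-0.025],
    [0,0,0],
  ],
  gripper=[0,0,0,0,0,0,0],
  grip_force=40,
)

```text
time: 6.0
tool_pos: [0.4602, -0.1352, 0.2256]
tcp_rot: [2.451, 1.95, 0.01]
wrist_force: [0.6, 0.4, 0.4]
width: 0.086
grip_force: 39.6
```

Request:
jog_arm(
  turn=[
    [0,0,0],
    [0,0,0],
    [0,0,0],
    [0,0,0],
    [0,0,0],
    [0,0,0],
    [0,0,0],
    [0,0,0],
    [0,0,0],
    [0,0,0],
    [0,0,0],
    [0,0,0],
    [0,0,0],
    [0,0,0],
    [0,0,0],
    [0,0,0],
  ],
  delta_pos=[
    [0.01,-0.0005,0],
    [0.02,-0.0005,0],
    [0.03,-0.0005,0],
    [0.03,-0.0005,0],
    [0.03,-0.0005,0],
    [0.03,-0.0005,0],
    [0.03,-0.0005,0],
    [0.03,-0.0005,0],
    [0.03,-0.0005,0],
    [0.03,-0.0005,0],
    [0.03,-0.0005,0],
    [0.03,-0.0005,0],
    [0.03,-0.0005,0],
    [0.02,-0.0005,0],
    [0,0,0],
    [0,0,0],
  ],
  gripper=[0,0,0,0,0,0,0,0,0,0,0,0,0,0,0,0],
)

```text
time: 7.33
tool_pos: [0.5336, 0.2388, 0.2159]
tcp_rot: [-2.456, -1.956, 0.007]
wrist_force: [-0.2, -0.1, -0.6]
width: 0.084
grip_force: 39.4
```

```bash
python3 - <<'E'
from h import *
im,c=cam('wrist'); np.save('w4.npy',im); s,cs=cam('scene'); np.save('s4.npy',s)
st=read_state();print(st['tool_pos'],st['tcp_rot'],st['width'],st['grip_force'])
a=np.clip(im.astype(float)*1.3,0,255).astype(np.uint8)[20:320,120:420]
A=cv2.resize(a,(450,450),interpolation=cv2.INTER_CUBIC);B=cv2.resize(s[120:230,195:280],(348,450),interpolation=cv2.INTER_CUBIC)
save('w4.png',np.hstack([A,B]))
b=np.r_[.5628,.232,.15]; k=np.r_[.6228,.218,.15]
for n,X in(('ball',b),('collar',k)): print(n,(proj(c,X)-[120,20])*1.5,(proj(cs,X)-[195,120])*[348/85,450/110]+[450,0])
E
```

```text
[0.53402638 0.23729131 0.21676063] [-2.45902421 -1.95417419  0.00550185] 0.08627308816394087 39.44683492183685
ball [259.81570228 261.4566083 ] [566.53013034 322.13510643]
collar [361.83121926 261.98288801] [541.48127662 272.65486684]
```

View pics/w4.png

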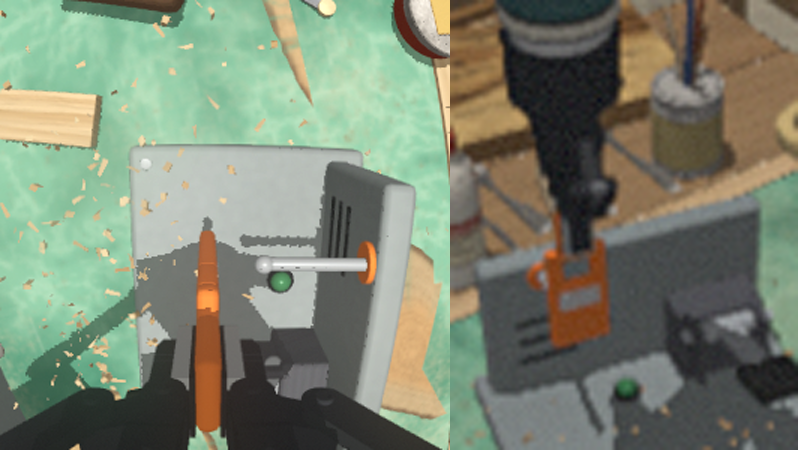

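```bash
python3 - <<'E'
from h import *
from scipy.optimize import fsolve
c=cam('wrist')[1]; cs=vision.calibration('scene'); cs['f']=192/np.tan(np.radians(cs['vfov'])/2)
im=np.load('w4.npy'); st=read_state(); p=st['tool_pos']; R=Rn.from_rotvec(st['tcp_rot']).as_matrix()
print(R.round(3))
m=cv2.inRange(cv2.cvtColor(im,cv2.COLOR_RGB2HSV),(5,150,60),(18,255,255))
for v in range(170,312,4):
    k=np.where(m[v,230:290])[0]
    if len(k): print(v,k.min()+230,k.max()+230,im[v,258],end=' | ')
print()
g=lambda y,z:p+R@np.array([y/1e3,0,.054-z/1e3])
for y,z in((22,0),(22,88),(13,88),(13,122),(-13,122)): print(y,z,proj(c,g(y,z)).round(1))
E=g(0,68); print('eye',E,(proj(cs,E)-[195,120])*[348/85,450/110]+[450,0])
for n,u,v in(('ball',263.5,265),('collar',367,263)): print(n,[plane(c,u/1.5+120,v/1.5+20,z).round(4) for z in(.147,.15)])
print(tri([ray(c,263.5/1.5+120,265/1.5+20),ray(vision.calibration('top')|{'f':367.819},200+101.5/4-.5,165+173.5/4-.5)]))
E
```

```text
[[ 0.227  0.974 -0.002]
 [ 0.974 -0.227 -0.001]
 [-0.002 -0.002 -1.   ]]
174 256 259 [131  78  49] | 178 254 261 [134  78  48] | 182 254 262 [134  78  47] | 186 253 262 [134  77  46] | 190 253 263 [135  78  47] | 194 253 263 [135  78  45] | 198 253 263 [132  76  44] | 202 252 264 [134  77  43] | 206 252 264 [136  76  43] | 210 252 264 [131  74  42] | 214 251 265 [196 113  54] | 218 251 265 [215 128  61] | 222 251 265 [215 127  60] | 226 251 265 [138  75  39] | 230 251 264 [116  64  35] | 234 251 265 [116  64  35] | 238 251 265 [116  65  35] | 242 251 266 [116  64  34] | 246 251 266 [116  63  33] | 250 250 266 [116  63  31] | 254 250 266 [116  63  32] | 258 250 267 [116  63  33] | 262 250 267 [127  69  34] | 266 250 267 [135  73  33] | 270 250 267 [136  73  33] | 274 250 267 [136  73  34] | 278 250 267 [136  72  32] | 282 250 267 [135  72  32] | 286 250 266 [135  72  31] | 290 250 266 [135  71  31] | 294 250 266 [135  72  31] | 298 250 266 [135  72  32] | 302 250 266 [134  73  31] | 306 253 263 [130  69  30] | 
22 0 [258.5 173. ]
22 88 [258.5 214.1]
13 88 [258.5 230.1]
13 122 [258.5 263.9]
-13 122 [258.4 310.9]
eye [0.5344049  0.23702999 0.23128643] [575.48986975 262.4877471 ]
ball [array([0.5652, 0.2265, 0.147 ]), array([0.5651, 0.2275, 0.15  ])]
collar [array([0.6277, 0.2133, 0.147 ]), array([0.6268, 0.2145, 0.15  ])]
(array([0.56333028, 0.23049474, 0.15837096]), [np.float64(0.0012914915506999506), np.float64(0.0012914915506999762)])
```

Request:
jog_arm(
  turn=[
    [0,0,0],
    [0,0,0],
    [0,0,0],
    [0,0,0],
    [0,0,0],
    [0,0,0],
    [0,0,0],
  ],
  delta_pos=[
    [-0.0018,0.0014,0.01],
    [0,0,0.02],
    [0,0,0.02],
    [0,0,0.02],
    [0,0,0.01],
    [0,0,0],
    [0,0,0],
  ],
  gripper=[0,0,0,0,0,0,0],
)

```text
time: 8.07
tool_pos: [0.5359, 0.235, 0.138]
tcp_rot: [-2.46, -1.953, 0.002]
wrist_force: [0.4, -0.5, -0.9]
width: 0.088
grip_force: 39.5
```

```bash
python3 - <<'E'
from h import *
im,c=cam('wrist'); np.save('w5.npy',im); s,cs=cam('scene'); np.save('s5.npy',s)
st=read_state();p=st['tool_pos'];R=Rn.from_rotvec(st['tcp_rot']).as_matrix();print(p,st['width'])
a=im[120:300,210:390]
A=cv2.resize(a,(450,450),interpolation=cv2.INTER_CUBIC);B=cv2.resize(s[165:235,200:254],(347,450),interpolation=cv2.INTER_CUBIC)
save('w5.png',np.hstack([A,B]))
g=lambda y,z:p+R@np.array([y/1e3,0,.054-z/1e3])
for y,z in((22,0),(22,88),(13,88),(0,68),(13,122)): print(y,z,(proj(c,g(y,z))-[210,120])*2.5,(proj(cs,g(y,z))-[200,165])*6.43+[450,0])
E
```

```text
[0.53743708 0.23588844 0.13998744] 0.09125052534736142
22 0 [124.34750343 128.99252908] [585.46670167 356.63247024]
22 88 [125.00781704 231.92345938] [574.80218128 224.7753061 ]
13 88 [124.91337131 272.36883206] [593.26669012 219.82502742]
0 68 [124.61867221 286.8408457 ] [621.75014767 243.9177083 ]
13 122 [125.31846927 357.82660463] [589.23552614 164.93086834]
```

View pics/w5.png

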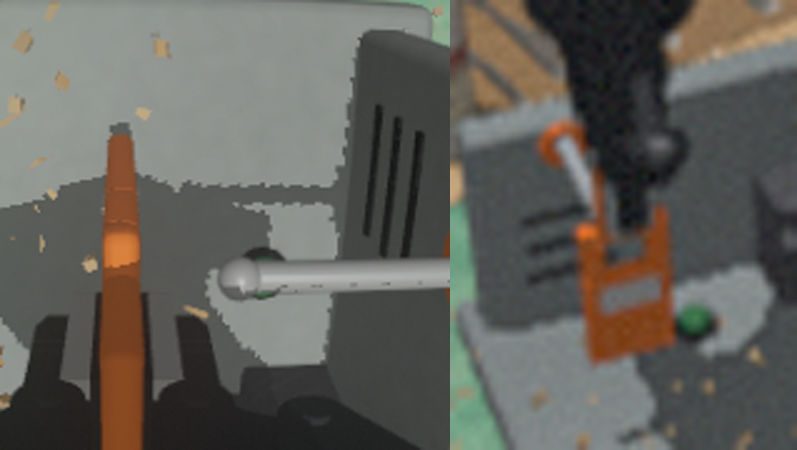

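The peg axis and eye line agree within about 1 mm: ball at (238,279), eye line at row 287 with the eye about 4 mm high. I lower 3 mm and slide on.

Request:
jog_arm(
  turn=[
    [0,0,0],
    [0,0,0],
    [0,0,0],
    [0,0,0],
    [0,0,0],
    [0,0,0],
    [0,0,0],
    [0,0,0],
  ],
  delta_pos=[
    [0,0,0.003],
    [0,0.008,0],
    [0,0.01,0],
    [0,0.01,0],
    [0,0.01,0],
    [0,0.01,0],
    [0,0.003,0],
    [0,0,0],
  ],
  gripper=[0,0,0,0,0,0,0,0],
)

```text
time: 8.83
tool_pos: [0.5873, 0.2239, 0.1354]
tcp_rot: [2.461, 1.953, 0.0]
wrist_force: [-0.9, 0.4, -0.8]
width: 0.087
grip_force: 39.5
```

```bash
python3 - <<'E'
from h import *
for i in range(4):
    im,c=cam('wrist'); st=read_state(); print(st['time'],st['tool_pos'],st['wrist_force'].round(1),st['width'],st['grip_force'])
np.save('w6.npy',im)
m=cv2.inRange(cv2.cvtColor(im,cv2.COLOR_RGB2HSV),(5,150,60),(18,255,255))
for v in range(165,312,8):
    k=np.where(m[v,230:290])[0]
    if len(k): print(v,k.min()+230,k.max()+230,im[v,258],end=' | ')
s=cam('scene')[0]; m=cv2.inRange(cv2.cvtColor(s,cv2.COLOR_RGB2HSV),(5,150,100),(18,255,255)); print(cv2.boundingRect(m[150:240,200:300]))
E
```

```text
8.8833 [0.58648595 0.22401843 0.13527696] [-0.   0.8 -1.1] 0.08653890222503863 39.463080167770386
8.9333 [0.58597798 0.22416555 0.13526301] [ 0.2 -0.6 -0. ] 0.09035487033161577 39.46300685405731
8.9833 [0.58568393 0.22424363 0.13524849] [-0.8  0.5  0.1] 0.08541654938932293 39.46271359920502
9.0333 [0.58556582 0.2243466  0.1353562 ] [-0.1 -0.  -1.5] 0.0860286065042327 39.46318030357361
181 254 262 [129  74  45] | 189 253 263 [130  74  44] | 197 253 263 [127  72  42] | 205 252 264 [131  72  40] | 213 251 264 [172  96  47] | 221 251 265 [210 123  58] | 229 251 264 [130  71  36] | 237 251 265 [112  60  32] | 245 251 266 [113  61  31] | 253 250 266 [113  60  31] | 261 250 267 [118  62  29] | 269 250 267 [132  70  31] | 277 250 267 [132  69  32] | 285 250 267 [131  68  29] | 293 250 266 [131  69  29] | 301 250 266 [131  69  31] | (14, 34, 74, 32)
```

Request:
jog_arm(
  turn=[
    [0,0,0],
    [0,0,0],
    [0,0,0],
    [0,0,0],
    [0,0,0],
  ],
  delta_pos=[
    [0,0.001,0.0015],
    [0,0.001,0.0015],
    [0,0,0.0015],
    [0,0,0],
    [0,0,0],
  ],
  gripper=[0,0,0,0,0],
)

```text
time: 9.5
tool_pos: [0.5877, 0.2238, 0.1308]
tcp_rot: [-2.459, -1.954, 0.001]
wrist_force: [-0.4, -0.3, 0.1]
width: 0.088
grip_force: 39.5
```

Request:
jog_arm(
  turn=[
    [0,0,0],
    [0,0,0],
    [0,0,0],
    [0,0,0],
  ],
  delta_pos=[
    [0,0,0.001],
    [0,0,0.001],
    [0,0,0],
    [0,0,0],
  ],
  gripper=[0,0,0,0],
)

```text
time: 9.83
tool_pos: [0.5882, 0.224, 0.13]
tcp_rot: [2.46, 1.954, 0.001]
wrist_force: [-1.8, -1.1, 4.3]
width: 0.087
grip_force: 40.3
```

```bash
python3 - <<'E'
from h import *
im,c=cam('wrist'); st=read_state(); p=st['tool_pos']; print(p,st['wrist_force'].round(1))
s,cs=cam('scene')
A=cv2.resize(im[120:300,210:390],(450,450),interpolation=cv2.INTER_CUBIC);B=cv2.resize(s[165:235,200:254],(347,450),interpolation=cv2.INTER_CUBIC)
save('w7.png',np.hstack([A,B]))
E
```

```text
[0.58821014 0.22397717 0.13000082] [-1.8 -0.8  5.2]
```

View pics/w7.png

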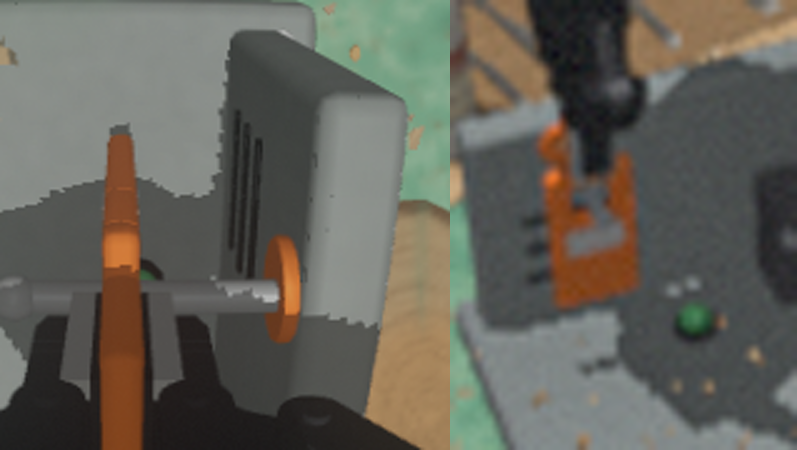

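The peg runs through the eye: ball (15,298) in front of the tag, collar (283,290) behind it. The upward contact force confirms it rests on the peg. I release.

Request:
jog_arm(
  turn=[
    [0,0,0],
    [0,0,0],
    [0,0,0],
    [0,0,0],
    [0,0,0],
    [0,0,0],
    [0,0,0],
    [0,0,0],
    [0,0,0],
    [0,0,0],
    [0,0,0],
    [0,0,0],
    [0,0,0],
  ],
  delta_pos=[
    [0,0,-0.001],
    [0,0,0],
    [0,0,0],
    [0,0,0],
    [0,0,0],
    [0,0,0],
    [0,0,-0.01],
    [0,0,-0.02],
    [0,0,-0.025],
    [0,0,-0.025],
    [0,0,-0.02],
    [0,0,0],
    [0,0,0],
  ],
  gripper=[0.03,0.03,0.03,0.03,0.03,0.03,0.03,0.03,0.03,0.03,0.03,0.03,0.03],
)

```text
time: 11.02
tool_pos: [0.5893, 0.2243, 0.2327]
tcp_rot: [2.458, 1.953, 0.007]
wrist_force: [-1.0, -0.8, -0.4]
width: 0.348
grip_force: 0.0
```

```bash
python3 - <<'E'
from h import *
im,c=cam('wrist'); st=read_state(); print(st['tool_pos'],st['tcp_rot'],st['width'])
m=cv2.inRange(cv2.cvtColor(im,cv2.COLOR_RGB2HSV),(5,150,60),(18,255,255))
k,l,s,ce=cv2.connectedComponentsWithStats(m)
for i in range(1,k):
    if s[i,4]>40: print(s[i],ce[i].round(1))
a=np.radians(-12.7); X=np.r_[np.cos(a),np.sin(a),0];Y=np.r_[-np.sin(a),np.cos(a),0]
P=np.r_[.5882,.2240,.076]
for y,z in((22,0),(22,88),(13,122),(-13,122)): print(y,z,proj(c,P+Y*y/1e3+[0,0,z/1e3]))
# tag outline in top view, and pad position
t,ct=cam('top'); np.save('top2.npy',t)
E
```

```text
[0.5881448  0.22392164 0.23060693] [2.45942203e+00 1.95413587e+00 1.55078897e-03] 0.35858082678631087
[340  32  26  22 121] [350.2  43.2]
[475  47   7  15  78] [478.4  53.8]
[470  71  13  14 128] [477.1  76.8]
[253 151  10  73 612] [257.5 190. ]
[296 174   7  28 150] [299.  187.3]
[496 275  16  29 191] [505.3 291.2]
[459 327  23  38 121] [470.7 348. ]
22 0 [256.48810862 151.96891863]
22 88 [256.28646707 169.32885469]
13 122 [256.26411582 191.41220839]
-13 122 [256.53745797 223.60768384]
```

Request:
jog_arm(
  turn=[
    [0,0,0],
    [0,0,0],
    [0,0,0],
    [0,0,0],
    [0,0,0],
    [0,0,0],
    [0,0,0],
    [0,0,0],
    [0,0,0],
    [0,0,0],
    [0,0,0],
    [0,0,0],
    [0,0,0],
    [0,0,0],
    [0,0,0],
    [0,0,0],
  ],
  delta_pos=[
    [-0.01,-0.007,0],
    [-0.0205,-0.0138,0],
    [-0.02,-0.014,0],
    [-0.02,-0.014,0],
    [-0.02,-0.014,0],
    [-0.02,-0.014,0],
    [-0.02,-0.014,0],
    [-0.01,-0.006,0.01],
    [0,0,0.025],
    [0,0,0.025],
    [0,0,0.025],
    [0,0,0.025],
    [0,0,0.015],
    [0,0,0.007],
    [0,0,0],
    [0,0,0],
  ],
  gripper=[0.03,0.03,0,0,0,0,0,0,0,0,0,0,0,0,0,0],
  grip_force=30,
)

```text
time: 12.45
tool_pos: [0.4612, 0.1086, 0.0977]
tcp_rot: [-2.459, -1.954, 0.002]
wrist_force: [-0.0, -0.1, 0.4]
width: 0.002
grip_force: 0.0
```

```bash
python3 - <<'E'
from h import *
cam('top');im,c=cam('scene'); st=read_state(); print(st['tool_pos'],st['wrist_force'].round(1),st['width'])
np.save('s8.npy',im); w,_=cam('wrist'); np.save('w8.npy',w)
h=cv2.cvtColor(im,cv2.COLOR_RGB2HSV)
for n,lo,hi in(('or',(5,150,100),(18,255,255)),('green',(45,100,40),(75,255,255)),('red',(0,170,80),(4,255,255))):
    k,l,s,ce=cv2.connectedComponentsWithStats(cv2.inRange(h,lo,hi)[180:230,270:300])
    print(n,[(s[i],ce[i].round(1)) for i in range(1,k)])
# expected scale point & pointer
a=np.radians(-12.8); X=np.r_[np.cos(a),np.sin(a),0];Y=np.r_[-np.sin(a),np.cos(a),0]; O=np.r_[.5699,.1563,0]
for n,q in(('green mid',(-95,-124,80)),('pad released',(-92,-70,104)),('padtop',(-92,-70,111))): print(n,(proj(c,O+X*q[0]/1e3+Y*q[1]/1e3+[0,0,q[2]/1e3])-[270,180]).round(1))
E
```

```text
[0.46278877 0.10898301 0.09922877] [-0.1  0.5 -0.2] 0.002442062825936842
or [(array([15, 28,  2,  2,  3], dtype=int32), array([15.3, 28.3]))]
green [(array([15, 31,  6,  4, 13], dtype=int32), array([17.4, 32.5]))]
red [(array([15, 35,  5,  7, 23], dtype=int32), array([17.2, 38.5]))]
green mid [19.4 32.9]
pad released [ 4.1 31.5]
padtop [ 4.2 29.9]
```

Request:
jog_arm(
  turn=[
    [0,0,0],
    [0,0,0],
    [0,0,0],
    [0,0,0],
    [0,0,0],
    [0,0,0],
  ],
  delta_pos=[
    [0,0,0.004],
    [0,0,0.004],
    [0,0,0.004],
    [0,0,0.004],
    [0,0,0],
    [0,0,0],
  ],
  gripper=[0,0,0,0,0,0],
)

```text
time: 13.1
tool_pos: [0.4616, 0.1088, 0.0817]
tcp_rot: [-2.459, -1.954, 0.001]
wrist_force: [-0.5, -0.0, 0.2]
width: -0.006
grip_force: 0.0
```

Request:
jog_arm(
  turn=[
    [0,0,0],
    [0,0,0],
    [0,0,0],
  ],
  delta_pos=[
    [0,0,0.003],
    [0,0,0],
    [0,0,0],
  ],
  gripper=[0,0,0],
)

```text
time: 13.35
tool_pos: [0.4623, 0.109, 0.0797]
tcp_rot: [2.46, 1.954, 0.001]
wrist_force: [-1.3, 0.3, 6.4]
width: 0.001
grip_force: 2.5
```

Request:
jog_arm(
  turn=[
    [0,0,0],
    [0,0,0],
    [0,0,0],
  ],
  delta_pos=[
    [0,0,0.003],
    [0,0,0],
    [0,0,0],
  ],
  gripper=[0,0,0],
)

```text
time: 13.6
tool_pos: [0.4628, 0.1091, 0.077]
tcp_rot: [2.459, 1.954, 0.002]
wrist_force: [-1.1, -0.2, 6.1]
width: 0.002
grip_force: 2.7
```

Request:
jog_arm(
  turn=[
    [0,0,0],
    [0,0,0],
    [0,0,0],
  ],
  delta_pos=[
    [0,0,0.003],
    [0,0,0],
    [0,0,0],
  ],
  gripper=[0,0,0],
)

```text
time: 13.85
tool_pos: [0.4629, 0.1092, 0.0741]
tcp_rot: [2.459, 1.954, 0.003]
wrist_force: [-0.8, 0.5, 6.4]
width: -0.0
grip_force: 3.0
```

Request:
jog_arm(
  turn=[
    [0,0,0],
    [0,0,0],
    [0,0,0],
    [0,0,0],
    [0,0,0],
    [0,0,0],
    [0,0,0],
  ],
  delta_pos=[
    [0,0,0.003],
    [0,0,0.003],
    [0,0,0.003],
    [0,0,0.002],
    [0,0,0.001],
    [0,0,0],
    [0,0,0],
  ],
  gripper=[0,0,0,0,0,0,0],
)

```text
time: 14.43
tool_pos: [0.4615, 0.1095, 0.0619]
tcp_rot: [-2.459, -1.953, 0.0]
wrist_force: [-4.0, 2.3, 8.2]
width: 0.001
grip_force: 4.1
```

```bash
python3 - <<'E'
from h import *
F=[];Z=[]
for i in range(4):
    im,c=cam('scene'); st=read_state(); F.append(st['wrist_force']);Z.append(st['tool_pos'])
print(np.mean(F,0).round(2),np.mean(Z,0).round(4))
np.save('s9.npy',im); o=np.load('s8.npy')
for a in(o,im):
    print(); 
    for v in range(203,224): print(v,' '.join('%3d,%3d,%3d'%tuple(x) for x in a[v,284:293:2]))
E
```

```text
[-4.51  1.58  8.33] [0.4615 0.1095 0.062 ]

203 120,144,119  13,  9, 11  35, 36, 36  64, 62, 63  89,103, 87
204 118,141,114  49, 46, 46  85, 83, 82  99, 96, 97  96,107, 95
205 120,145,118  73, 70, 70 108,105,107 109,105,104  88,103, 89
206 110,138,114  73, 71, 72 108,106,104 108, 98, 94  90,106, 90
207  93,122,101  81, 70, 68 119, 93, 86 114, 83, 67  97,115, 97
208  99, 99, 76 124, 76, 51 121, 81, 64 116, 95, 84  95,119, 99
209 107, 81, 48 141, 92, 69 109,100, 98 105,102,104  97,119, 98
210  79, 80, 62  99, 92, 95  98,100, 98  87, 91, 88 100,126,104
211  67, 87, 74  83, 92, 85  72, 90, 76  47, 78, 53 113,139,113
212  55, 73, 64  39, 78, 51  35, 79, 48  29, 69, 39 117,147,121
213  45, 59, 48  28, 74, 42  33, 74, 45  56, 63, 42 114,147,121
214  38, 45, 43  52, 66, 39  81, 61, 40  85, 50, 37 120,152,125
215  34, 45, 40  89, 42, 26 110, 29, 24 101, 39, 40 121,152,126
216  47, 57, 53 107, 22, 19 111, 25, 26 101, 47, 38 117,146,122
217  39, 43, 42 109, 25, 25 107, 27, 27 106, 63, 55  95,123,102
218  30, 22, 18 108, 23, 24 107, 23, 22 102, 59, 50  63, 86, 69
219  42, 26, 30 108, 27, 24 108,
[... 932 characters left out ...]
  83, 55, 38 102, 75, 34  66, 73, 36  58, 64, 38 116,149,124
214  86, 57, 37  56, 63, 34  77, 66, 42  79, 42, 26 120,151,126
215  44, 52, 46  84, 42, 26 108, 30, 25 101, 41, 37 107,134,112
216  42, 54, 50 110, 27, 26 108, 22, 22  99, 41, 29  68, 86, 72
217  44, 46, 45 112, 30, 27 106, 22, 20 103, 48, 42  67, 84, 72
218  40, 32, 31 108, 27, 27 107, 24, 27  99, 42, 39  60, 81, 67
219  37, 18, 24 106, 19, 16 107, 28, 28  95, 42, 34  59, 84, 71
220  57, 36, 34 112, 29, 21 110, 29, 31  93, 50, 43  56, 83, 70
221 105, 85, 59 106, 14, 19  96, 23, 24  64, 46, 39  61, 85, 72
222 116, 94, 65  90, 21, 27  52, 16, 19  47, 61, 51  59, 84, 70
223  43, 37, 31  42, 29, 32  31, 38, 35  52, 77, 64  60, 85, 72
```

The pointer wire moved from row 207.7 to 212.3, with the green band at rows 211–214.4. The handle is already in the green at about 0.21–0.24. I press 2 mm more to centre it and hold.

Request:
jog_arm(
  turn=[
    [0,0,0],
    [0,0,0],
    [0,0,0],
    [0,0,0],
    [0,0,0],
    [0,0,0],
    [0,0,0],
    [0,0,0],
    [0,0,0],
    [0,0,0],
    [0,0,0],
    [0,0,0],
    [0,0,0],
    [0,0,0],
    [0,0,0],
    [0,0,0],
    [0,0,0],
    [0,0,0],
    [0,0,0],
    [0,0,0],
  ],
  delta_pos=[
    [0,0,0.001],
    [0,0,0.001],
    [0,0,0],
    [0,0,0],
    [0,0,0],
    [0,0,0],
    [0,0,0],
    [0,0,0],
    [0,0,0],
    [0,0,0],
    [0,0,0],
    [0,0,0],
    [0,0,0],
    [0,0,0],
    [0,0,0],
    [0,0,0],
    [0,0,0],
    [0,0,0],
    [0,0,0],
    [0,0,0],
  ],
  gripper=[0,0,0,0,0,0,0,0,0,0,0,0,0,0,0,0,0,0,0,0],
)

```text
time: 16.3
tool_pos: [0.4614, 0.1095, 0.06]
tcp_rot: [-2.459, -1.953, 0.001]
wrist_force: [-4.6, 2.2, 9.2]
width: 0.004
grip_force: 4.3
```

```bash
python3 - <<'E'
from h import *
im,c=cam('scene'); st=read_state(); print(st['tool_pos'],st['wrist_force'].round(1))
for v in range(208,218): print(v,' '.join('%3d,%3d,%3d'%tuple(x) for x in im[v,284:292:2]))
m=cv2.inRange(cv2.cvtColor(im,cv2.COLOR_RGB2HSV),(5,150,100),(18,255,255)); k,l,s,ce=cv2.connectedComponentsWithStats(m[150:240,190:270]); print([(s[i],ce[i].round(1)) for i in range(1,k) if s[i,4]>20])
E
```

```text
[0.46138704 0.1095492  0.05999028] [-5.   2.1  8.8]
208  39, 39, 40  71, 69, 68 106,100,101 105,102,103
209  55, 72, 59  92, 91, 91 108,106,105 108,104,107
210  77, 98, 81  98, 96, 97 102,103,100  85, 91, 87
211  62, 85, 71  81, 91, 83  73, 87, 74  67, 74, 48
212  57, 76, 66  57, 72, 48  94, 72, 42  76, 65, 28
213  92, 68, 54  73, 69, 32 111, 78, 38  71, 60, 35
214  98, 54, 30  74, 64, 31  76, 60, 30  87, 48, 41
215  47, 48, 37  91, 51, 35 111, 32, 30 102, 42, 38
216  46, 57, 50 111, 34, 32 109, 27, 22 101, 43, 38
217  47, 49, 49 108, 19, 16 109, 32, 33 100, 48, 41
[(array([ 24,  31,  14,  31, 258], dtype=int32), array([30.5, 46.2]))]
```

```bash
python3 -c "
from workcell import ticket; print(ticket.finish_job())"
```

```text
the job is handed in; nothing more can be done
None
```

I handed the job in with the orange tag hanging by its eye on the peg, let go, and the fingers holding the dead-man pad in mid-green at about 9 N. `finish_job` returned no verdict, so the result rests on my last camera and force readings.

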